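# Close a packed instrument sterilising case: hook the lid on, swing it shut, clamp the bail

## Robot

A 6-joint arm with a two-finger parallel gripper is mounted at the origin on a cart in front of the work surface, level with it; the furniture and walls round the work are solid. World frame = base frame: x ahead of the robot, y to its left, z up, the work surface at z = 0. Lengths are in m, angles in rad, forces in N, time in s.
With the tool pointing down it reaches from about 0.35 to 0.85 m from the base axis. Payload 8.1 kg.
Tool frame: the origin (TCP) lies on the mounting face of the last link; the fingertips stand 186 mm ahead of it and the grasp point (between the pads) lies 167 mm ahead of it; z points along the fingers, y is the line along which they close (so a half turn about z gives the same grasp; the last joint's range is limited). The gripper opens to 93 mm and grips with 3 to 60 N. Pads are 15 mm wide; open, the fingers measure 128 mm over their backs; the gripper's body (75 mm by 188 mm) begins 65 mm behind the grasp point.
Start: joints at [1.194, 0.13, 1.488, -0, 1.523, -0.085], TCP at [0.173, 0.575, 0.405] pointing down, gripper open.
Joint ranges: [-2.96, 2.96], [-0.89, 2.26], [0.02, 2.5], [-1.34, 4.48], [0, 2.73], [-2.66, 2.66]. Speed limits (rad/s): [2.39, 2.39, 2.79, 3.14, 3.14, 3.14].

## Interface

Orientations are given as a rotation vector (axis times angle).
In Python, from plant import * gives the robot as it stands. The module is installed in compiled form; this text tells all that it offers.
- The arm moves only by the tool arm_command, never from a script. Its argument "increments" is a list of rows, each a list of 6 numbers: the shift along the tool's x, y, z in units of 0.2 m (1.0 is 0.2 m), then the turn, a rotation vector about the tool's x, y, z in units of pi rad (1.0 is pi rad). A call has exactly 5 rows; each row is the pose to reach, as a shift and turn from the pose commanded when the call began, along the tool's axes at that moment, turning the shorter way round; what a row does not reach only later rows make up. A row lasts 1/8 s, in which the tool goes at most 62.5 mm and 10.7 degrees, less where a joint would pass 70% of its speed; a pose out of reach is approached as far as the arm can. A call with a number of a shift or a turn outside -1 to 1 is refused whole. A call with a gripper value outside its range is refused whole. "fingers" is the closure, from -1 (fully open) to 1 (shut), set as the call begins (left out, the last holds). The fingers move at their own pace and stop on an object; "force" is the grip in N (left out, the last holds). Time passes only in rows, so rows that repeat a pose let the fingers close, or fill a call up. It gives the time, the measured TCP pose, the force, the opening and the grip force at its end, in the units of the state.
- read_state(): the state, without advancing time (a new reading comes with each control period).
- read_camera(name): name is "side" or "top"; returns a dict with "image" (420x560x3 uint8, red, green, blue), "fx", "fy", "cx", "cy" (pixels), "k1" (the pictures are not rectified: a ray, as slopes to the right and down, at radius r is drawn at 1 + k1 r^2 times it, then the intrinsics apply), "T" (4x4, takes a point from camera to world coordinates). Camera axes: x right, y down, z forward; pixel columns grow to the right and rows downward; lengths in m; the calibration is good to about 2 mm. A picture is of the moment at which its call begins. There is no depth.
- close_job(): hands the job in; it is judged then, once.
The state is a dict: "t": time; "q": joint angles; "dq": joint speeds; "joint_torque": joint torques, N m; "tool_pos": TCP position; "orientation": TCP orientation; "force": force on the tool from outside, world axes, zero at the start; "wrist_torque": the same for the moment, N m; "opening": finger opening in m; "gripper_force": force on a finger pad.
Only numpy, scipy, OpenCV 4.12 (cv2) and the standard library are available. Lean on these libraries where they do the work, as an engineer would, in place of code of your own. Each camera call takes 0.05 s, during which the arm holds its last target. There are 200 camera calls.

## Task

The sterilising case is packed; please close it. Hook the loose lid's two tongues under the rail along the side of the case, swing the lid down until it lies flush all round, then bring the bail up and over from the other side and press it across the long rib on the lid until it snaps fully home behind it. Leave the other things on the bench where they are.

Things in the scene. Friction and masses are not known exactly. Their poses are not given: they have to be found in the camera images.
- case: Open stainless steel case with small instruments in it, 130 (its x) by 170 mm (its y), rim 60 mm above the bench, walls 4 mm; it does not move. Origin: centre of its underside on the bench, z up. Its x axis points from the side with the hook rail to the side with the bail.
- case_rail (a point): Middle of the hook rail: steel bar, 8 mm diameter, 162 mm long along the case's y, at (-89, 0, 70) mm in the case's frame: 24 mm outside the wall, axis 10 mm above the rim, open below, on three 7 mm wide brackets at y = -76, 0, 76 mm. The lid's hooks pass between rail and rim only with the lid tilted, bail side up, 30 to 50 degrees, best near 45.
- lid: Loose steel lid, 0.35 kg, lying flat. Plate 136 x 182 x 4 mm (z = 8 to 12 mm, x = -66 to 70) with a skirt on three sides that drops outside the case's walls with 2 to 3 mm play. Origin: in the plane of the skirt's lower edge, z up. Shut, the lid's origin is at (0, 0, 52) mm in the case's frame, axes parallel.
- lid_lip (a point): Top edge of the lid's hooks, midway between them, at (-97, 0, 24) mm in the lid's frame. The hooks are two tongues, 40 mm wide, centred at y = -35 and 35 mm, that continue the plate (z = 8 to 12) to x = -99 mm and end in a lip turned up to z = 24 mm, inner face at x = -95 mm. With the lid shut the rail's axis is at (-89, 18) mm (x, z) of the lid's frame, between lip and plate.
- lid_grip (a point): Middle of the top of the lid's black grip block, 16 (lid x) x 96 (lid y) mm, 33 mm high above the plate, flat sides; at (-14, 0, 45) mm in the lid's frame. Closing fingers along the lid's x hold it well.
- bail (a joint): Angle q of the bail, rad: 0 home, grows to 2.35 as it swings open away from the lid; it stays where it is left. It turns about the case's y through (60, 34) mm (x, z) of the case's frame. The bar's axis is then at x = 60 + 50 sin(q - 0.559), z = 34 + 50 cos(q - 0.559) mm. From q = 0.36 to 0.05 the bar rides over the lid's rib (push 5 to 15 N).
- bail_grip (a point): Middle of the bail's bar (10 mm diameter, 199 mm along the case's y, of it 160 mm in a smooth black sleeve that slides easily, friction about 0.2); the bar can spring outward from its pivot by up to 6 mm (7 N/mm). While it swings up, the inner of two upright fingers can rub on the lid's edge; lean the tool outward some 30 degrees.
- lid_rib (a point): Middle of the top of the lid's rib, at (47, 0, 27) mm in the lid's frame: round top of 6 mm radius, 15 mm above the plate, 150 mm long along the lid's y. The bail's bar springs over it and lies behind it when home, its axis then 12 mm above the plate. Home, no finger fits between bar and rib: push the bar across from outside, level, fingertips 1 to 5 mm above the rib.
- jar: white specimen jar with a black screw cap, 57 mm across, 72 mm high, standing loose, behind the work
- oil_can: small round black objective can with a white cap, 35 mm across, 52 mm high, standing loose at the far right
- tape: roll of tape, 66 mm across, 18 mm high, lying loose at the near right
- dish_a: clear petri dish, 70 mm across, 15 mm high, lying loose behind the work
- dropper: white dropper vial, 18 mm across, 42 mm high, standing loose at the far left

How it is judged:
By the outcome, as a careful person would: the job done as asked, in the order asked, and still so for the second after the job is handed in, with the robot touching nothing.
It also fails if it takes over 53 s, if anything falls off the work surface, if the arm or the gripper's body presses on something with over 40 N, if the wrist force passes 120 N, or if a joint passes its speed limit or range.

## Working session

There is one attempt and no reset: what is moved stays moved. The work goes in short steps, Python scripts to look and compute and a tool call to move; the robot and the scene stay as the last step left them, time stands still between calls to the robot, and variables do not carry over. Pictures are saved under pics/ and viewed, at most 10 in all, crops included, and the job is handed in when it is done.

Besides the shell and the picture viewer there is one more tool, called after "Request:" by a JSON object that holds its "name" and its "arguments". arm_command: Moves the arm, as the interface text tells. Shifts and turns lie within -1 to 1; 1 stands for 0.2 m of shift or pi rad of turn. Its arguments: {"type":"object","properties":{"increments":{"type":"array","items":{"type":"array","items":{"type":"number","minimum":-1,"maximum":1}}},"fingers":{"type":"number"},"force":{"type":"number"}},"required":["increments"]}

```bash
mkdir -p pics; ls; python3 - <<'E'
from plant import *
import cv2,numpy as np
s=read_state();print(s)
for n in("top","side"):
    c=read_camera(n);cv2.imwrite(f"pics/{n}0.png",c["image"][:,:,::-1]);print(n,c["fx"],c["fy"],c["cx"],c["cy"],c["k1"]);print(np.round(c["T"],4))
E
```

```text
pics
{'t': 0.0, 'q': array([ 1.19359979e+00,  1.31139978e-01,  1.48925432e+00, -5.32227724e-05,
        1.52298789e+00, -8.54439127e-02]), 'dq': array([ 0.00058322, -0.0002262 ,  0.00033457, -0.00051969,  0.00079559,
        0.0013128 ]), 'joint_torque': array([ 2.19823050e-04, -5.59864318e+01, -4.91738105e+01,  7.67602259e-02,
        3.59794346e-02, -9.35649041e-05]), 'tool_pos': array([0.17250979, 0.57443226, 0.4037135 ]), 'orientation': array([-4.56603989e-01, -3.10787018e+00,  2.75495199e-03]), 'force': array([-0.11811772,  0.11874489,  0.38746557]), 'wrist_torque': array([-0.02755233,  0.04649035,  0.04166772]), 'gripper_force': 0.0, 'opening': 0.0927556850112371}
top 520.3626949520531 520.3626949520531 278.91291381160465 212.79483957837255 -0.19312447810175903
[[ 0.015  -0.994   0.1086  0.4128]
 [-0.9999 -0.0147  0.0036  0.0071]
 [-0.0019 -0.1086 -0.9941  1.4475]
 [ 0.      0.      0.      1.    ]]
side 487.0220271022767 487.0220271022767 279.847676860404 207.41352449028298 -0.12831626767288087
[[ 0.8228 -0.3025  0.4811 -0.049 ]
 [-0.5681 -0.4598  0.6825 -0.8542]
 [ 0.0147 -0.8349 -0.5502  0.7933]
 [ 0.      0.      0.      1.    ]]
```

View pics/top0.png

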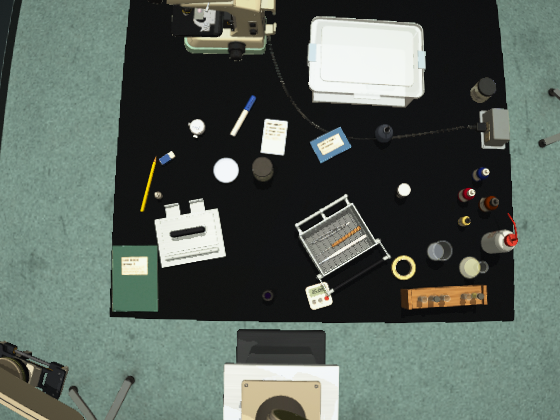

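View pics/side0.png

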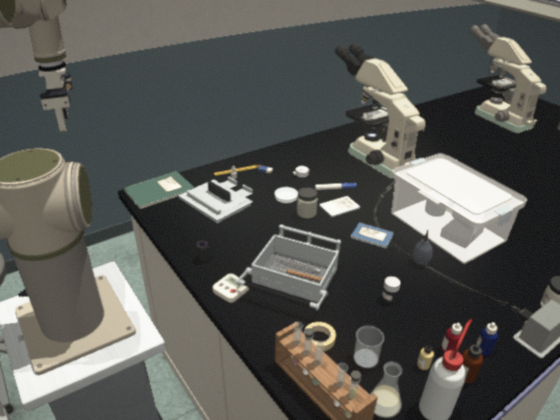

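The top view shows the lid at about (190,235), grip (187,233) and tongues pointing up. The case is at (342,240), with the rail on its upper-left side and the bail lying open at (360,273). In the side view the lid is at (217,197) and the case at (297,265).

```bash
cat > h.py <<'E'
from plant import *
import cv2,numpy as np
from scipy.spatial.transform import Rotation as R
def K(c): return np.array([[c["fx"],0,c["cx"]],[0,c["fy"],c["cy"]],[0,0,1.]]),np.array([c["k1"],0,0,0.])
def ray(c,uv):
    k,d=K(c);p=cv2.undistortPoints(np.array(uv,float).reshape(-1,1,2),k,d)[:,0]
    v=np.c_[p,np.ones(len(p))]@c["T"][:3,:3].T
    return c["T"][:3,3],v
def onz(c,uv,z):
    o,v=ray(c,uv);return o+v*((z-o[2])/v[:,2])[:,None]
def proj(c,P):
    k,d=K(c);Ti=np.linalg.inv(c["T"]);r,_=cv2.Rodrigues(Ti[:3,:3])
    return cv2.projectPoints(np.array(P,float).reshape(-1,1,3),r,Ti[:3,3],k,d)[0][:,0]
E
python3 - <<'E'
from h import *
a=cv2.imread("pics/top0.png")
f=lambda x0,y0:cv2.resize(a[y0:y0+130,x0:x0+100],None,fx=4,fy=4,interpolation=cv2.INTER_CUBIC)
cv2.imwrite("pics/crop1.png",np.hstack([f(140,180),f(293,188)]))
c=read_camera("top")
hsv=cv2.cvtColor(a,cv2.COLOR_BGR2HSV)
m=((hsv[:,:,2]>130)&(hsv[:,:,1]<60)).astype(np.uint8)
n,l,st,ce=cv2.connectedComponentsWithStats(m)
for i in range(1,n):
    if st[i,4]>300 and 140<ce[i,0]<410 and 180<ce[i,1]<320:print(i,st[i],ce[i],cv2.minAreaRect(np.argwhere(l==i)[:,::-1].astype(np.float32)))
E
```

```text
1 [    0     0   560   420 90529] [247.2825172  256.23181522] ((279.49993896484375, 209.49996948242188), (558.9998779296875, 418.99993896484375), 0.0)
63 [ 295  194   90  116 2753] [332.16926989 249.9854704 ] ((329.1538391113281, 251.91140747070312), (85.63446807861328, 95.34960174560547), 54.34467315673828)
64 [ 155  198   71   70 3252] [189.22201722 234.60455105] ((188.34922790527344, 231.45553588867188), (61.210304260253906, 65.28864288330078), 79.87532806396484)
```

View pics/crop1.png

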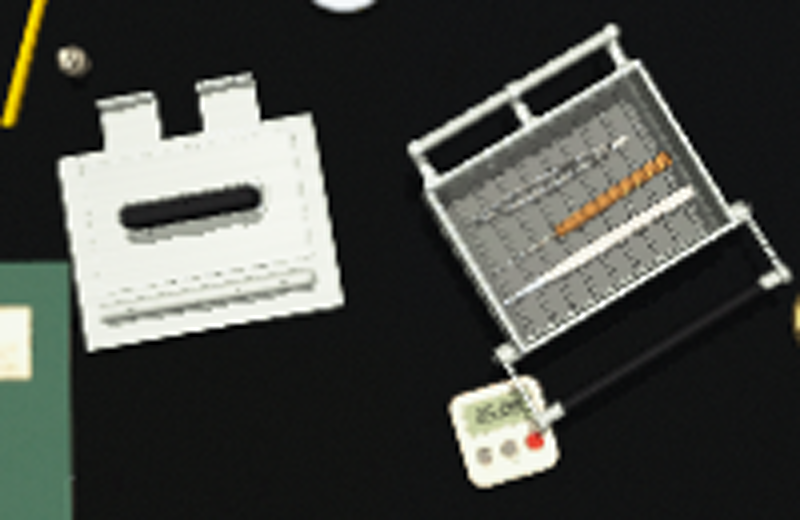

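The crop shows case rim corners near (430,183), (638,62), (522,352) and rail ends (416,149), (612,32). The bail sleeve runs (563,410)–(765,283). Lid plate corners are near (58,158), (312,113), (344,305), (88,350), and the grip runs (120,215)–(262,197).

```bash
cat >> h.py <<'E'
def fit(c,uv,P):
    """planar pose from pixel/model pairs: rays cut at known heights, 2D rigid fit"""
    P=np.array(P,float)/1000
    W=np.array([onz(c,[u],p[2])[0] for u,p in zip(uv,P)])
    mp,mw=P[:,:2].mean(0),W[:,:2].mean(0);A=P[:,:2]-mp;B=W[:,:2]-mw
    th=np.arctan2((A[:,0]*B[:,1]-A[:,1]*B[:,0]).sum(),(A*B).sum())
    r=np.array([[np.cos(th),-np.sin(th)],[np.sin(th),np.cos(th)]])
    t=mw-r@mp;return t,th,1000*(W[:,:2]-(P[:,:2]@r.T+t))
def world(t,th,P):
    P=np.array(P,float)/1000;r=R.from_euler('z',th).apply(P);r[:,:2]+=t;return r
E
python3 - <<'E'
from h import *
c=read_camera("top");s=read_camera("side")
f=lambda L,x0,y0:[((x+.5)/4-.5+x0,(y+.5)/4-.5+y0) for x,y in L]
lid=fit(c,f([(58,158),(312,113),(344,304),(88,350),(97,102),(254,76),(120,216),(262,197)],140,180),[(-66,-91,12),(-66,91,12),(70,91,12),(70,-91,12),(-97,-55,24),(-97,55,24),(-14,-48,45),(-14,48,45)])
case=fit(c,f([(430,183),(638,62),(521,352),(416,149),(612,32)],293-100,188),[(-65,-85,60),(-65,85,60),(65,-85,60),(-89,-81,74),(-89,81,74)])
for n,x in(("lid",lid),("case",case)):print(n,x[0],np.degrees(x[1]));print(np.round(x[2],1))
a=s["image"][:,:,::-1].copy()
b=cv2.resize(a[130:330,170:370],None,fx=3,fy=3,interpolation=cv2.INTER_CUBIC)
Ls=world(*lid[:2],[(-66,-91,12),(-66,91,12),(70,91,12),(70,-91,12),(-97,-55,24),(-97,55,24),(-22,-48,45),(-22,48,45),(-6,48,45),(-6,-48,45),(47,-75,27),(47,75,27)])
Cs=world(*case[:2],[(-65,-85,60),(-65,85,60),(65,85,60),(65,-85,60),(-89,-81,70),(-89,81,70),(109,-80,23),(109,80,23)])
for p in proj(s,np.r_[Ls,Cs]):
    q=((p+.5-[170,130])*3-.5).round().astype(int);cv2.circle(b,tuple(int(v) for v in q),3,(0,0,255),1)
cv2.imwrite("pics/side1.png",b)
E
```

```text
lid [0.49896356 0.25930944] -169.2242560032754
[[-0.3  0.8]
 [ 0.   0.9]
 [ 1.3  0.6]
 [-0.3  0.2]
 [ 1.   1.3]
 [ 0.1 -0.6]
 [ 0.7 -0.1]
 [-2.6 -3.1]]
case [ 0.49599873 -0.14745688] -148.91585817573431
[[ 2.1 -4.4]
 [-2.1  1.6]
 [ 1.6  0.9]
 [ 0.9 -3.3]
 [-2.5  5.2]]
```

View pics/side1.png

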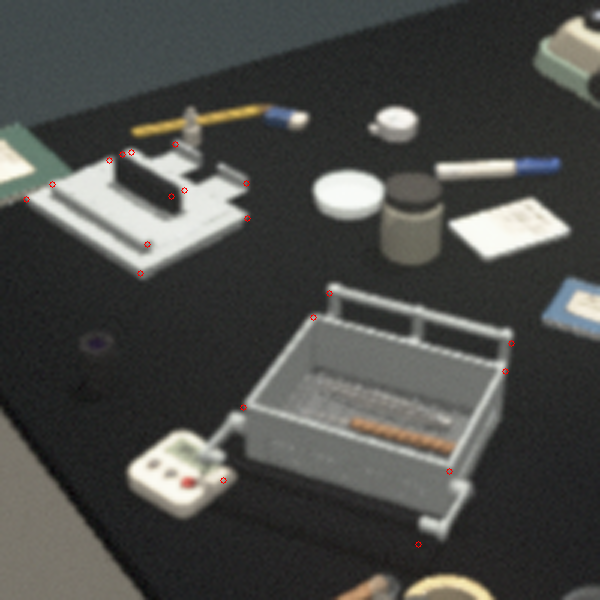

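The side crop agrees with the projected points within about 2 px. The bail's end caps at (210,455) and (432,527) lie above my q=2.35 guess, so I'll triangulate them.

```bash
cat >> h.py <<'E'
def tri(c1,u1,c2,u2):
    A=np.zeros((3,3));b=np.zeros(3);L=[]
    for c,u in((c1,u1),(c2,u2)):
        o,v=ray(c,[u]);v=v[0]/np.linalg.norm(v);M=np.eye(3)-np.outer(v,v);A+=M;b+=M@o;L.append((o,M))
    x=np.linalg.solve(A,b);return x,1000*max(np.linalg.norm(M@(x-o)) for o,M in L)
E
python3 - <<'E'
from h import *
c=read_camera("top");s=read_camera("side")
T=lambda x,y:((x+.5)/4-.5+(140 if x<400 else 193),(y+.5)/4-.5+(180 if x<400 else 188))
S=lambda x,y:((x+.5)/3-.5+170,(y+.5)/3-.5+130)
case=np.array([.496,-.14746]),np.radians(-148.92);lid=np.array([.49896,.25931]),np.radians(-169.22)
def loc(w,p):r=R.from_euler('z',-p[1]).apply(w-np.r_[p[0],0]);return np.round(1000*r,1)
for n,t,u,p in[("rail-",(416,149),(333,288),case),("rail+",(612,32),(510,335),case),("railmid",(517,93),(418,311),case),("rim--",(430,183),(314,319),case),("rim-+",(638,62),(504,367),case),("rim+-",(521,352),(247,407),case),("bail-",(548,414),(210,455),case),("bail+",(778,277),(434,527),case),
 ("p--",(58,158),(108,158),lid),("p-+",(312,113),(248,218),lid),("p++",(344,304),(141,273),lid),("p+-",(88,350),(28,199),lid),("lip-",(97,102),(177,145),lid),("lip+",(254,76),(247,183),lid),("rib+",(314,278),(148,246),lid),("rib-",(105,318),(53,190),lid)]:
    w,e=tri(c,T(*t),s,S(*u));print(n,np.round(w,4),round(e,1),loc(w,p))
E
```

```text
rail- [ 0.5313 -0.0355  0.0768] 0.3 [-88.  -77.7  76.8]
rail+ [ 0.613  -0.1667  0.0756] 2.0 [-90.3  76.9  75.6]
railmid [ 0.5697 -0.1023  0.0781] 0.7 [-86.5  -0.6  78.1]
rim-- [ 0.5083 -0.0446  0.0596] 1.8 [-63.7 -81.7  59.6]
rim-+ [ 0.5938 -0.1852  0.0634] 0.9 [-64.3  82.8  63.4]
rim+- [ 0.3991 -0.1081  0.0587] 1.2 [ 62.6 -83.7  58.7]
bail- [ 0.3561 -0.127   0.0448] 0.5 [109.3 -89.8  44.8]
bail+ [ 0.4496 -0.2828  0.0458] 0.5 [109.6  91.9  45.8]
p-- [0.5365 0.3692 0.0041] 12.0 [ -57.4 -100.9    4.1]
p-+ [0.5813 0.1829 0.0117] 0.6 [-66.6  90.5  11.7]
p++ [0.4485 0.1575 0.0114] 0.0 [68.6 90.6 11.4]
p+- [0.414  0.3353 0.0118] 1.2 [ 69.2 -90.5  11.8]
lip- [0.5862 0.333  0.021 ] 0.9 [-99.5 -56.1  21. ]
lip+ [0.6051 0.2226 0.0239] 0.5 [-97.4  55.9  23.9]
rib+ [0.4664 0.1768 0.0243] 0.9 [47.5 74.9 24.3]
rib- [0.4363 0.3217 0.0219] 1.2 [ 49.9 -73.   21.9]
```

Lid points agree to about 1 mm in both views (plate at z≈12). The case is at (0.496,-0.147), -148.9°, with its rim at about 60 mm. The bail sits at q≈1.9. Next is the approach to the lid grip.

```bash
cat >> h.py <<'E'
def TM(t,th,z=0,tilt=0):
    M=np.eye(4);M[:3,:3]=(R.from_euler('z',th)*R.from_euler('y',-tilt)).as_matrix();M[:3,3]=[t[0],t[1],z];return M
CASE=(np.array([.496,-.14746]),np.radians(-148.92));LID=(np.array([.4990,.2591]),np.radians(-169.22))
def tool(pos,lean=0):  # tool in object frame: y=-X, z=-Z, leaned about Y (mm)
    M=np.eye(4);M[:3,:3]=R.from_euler('y',lean).as_matrix()@np.array([[0,-1,0],[-1,0,0],[0,0,-1.]]);M[:3,3]=np.array(pos)/1000;return M
def now():
    s=read_state();M=np.eye(4);M[:3,:3]=R.from_rotvec(s["orientation"]).as_matrix();M[:3,3]=s["tool_pos"];return M
def rows(Ts,start=None):
    A=np.linalg.inv(now() if start is None else start)
    for T in Ts:
        D=A@T;print(np.round(np.r_[D[:3,3]/.2,R.from_matrix(D[:3,:3]).as_rotvec()/np.pi],3).tolist())
def way(T,n,start=None):
    """n rows evenly to T; printed relative to start"""
    A=now() if start is None else start;D=np.linalg.inv(A)@T;rv=R.from_matrix(D[:3,:3]).as_rotvec();out=[]
    for k in range(1,n+1):
        M=np.eye(4);M[:3,:3]=R.from_rotvec(rv*k/n).as_matrix();M[:3,3]=D[:3,3]*k/n;out.append(A@M)
    return out
E
python3 - <<'E'
from h import *
T1=TM(*LID)@tool((-14,0,290));W=way(T1,10)
rows(W[:5]);print();rows(W[5:],W[4]);print(T1[:3,3])
T2=TM(*LID)@tool((-14,0,202));print();rows(way(T2,5,T1),T1)
E
```

```text
[-0.208, -0.101, 0.057, -0.0, 0.0, 0.035]
[-0.416, -0.202, 0.115, -0.0, 0.0, 0.069]
[-0.624, -0.303, 0.172, -0.0, 0.0, 0.104]
[-0.832, -0.403, 0.229, -0.0, 0.0, 0.139]
[-1.04, -0.504, 0.286, -0.0, 0.0, 0.174]

[-0.23, 0.022, 0.057, -0.0, 0.0, 0.035]
[-0.46, 0.043, 0.114, -0.0, 0.0, 0.069]
[-0.69, 0.065, 0.172, -0.0, 0.0, 0.104]
[-0.92, 0.086, 0.229, -0.0, 0.0, 0.139]
[-1.15, 0.108, 0.286, -0.0, 0.0, 0.174]
[0.51275294 0.26171854 0.29      ]

[-0.0, 0.0, 0.088, 0.0, 0.0, -0.0]
[-0.0, 0.0, 0.176, 0.0, 0.0, -0.0]
[-0.0, 0.0, 0.264, 0.0, 0.0, -0.0]
[-0.0, 0.0, 0.352, 0.0, 0.0, -0.0]
[-0.0, 0.0, 0.44, 0.0, 0.0, -0.0]
```

Request:
{"name": "arm_command", "arguments": {"increments": [[-0.2,-0.1,0.05,0,0,0.035],[-0.4,-0.2,0.1,0,0,0.07],[-0.6,-0.3,0.15,0,0,0.105],[-0.8,-0.4,0.2,0,0,0.14],[-1.0,-0.5,0.25,0,0,0.175]], "fingers": 0, "force": 40}}

```text
t: 0.98
tool_pos: [0.3362, 0.4202, 0.3546]
orientation: [1.288, 2.865, 0.001]
force: [0.4, -0.5, -0.0]
opening: 0.0485
gripper_force: 0.0
```

Request:
{"name": "arm_command", "arguments": {"increments": [[-0.2,0.02,0.05,0,0,0.035],[-0.4,0.04,0.1,0,0,0.07],[-0.6,0.06,0.15,0,0,0.105],[-0.8,0.08,0.2,0,0,0.14],[-1.0,0.1,0.25,0,0,0.173]]}}

```text
t: 1.6
tool_pos: [0.4844, 0.2845, 0.3046]
orientation: [2.01, 2.414, 0.001]
force: [-0.5, -0.2, -1.0]
opening: 0.0463
gripper_force: 0.0
```

```bash
python3 - <<'E'
from h import *
s=read_state();print(s["t"],s["tool_pos"],s["dq"].round(3),s["opening"],s["force"])
T1=TM(*LID)@tool((-14,0,245));rows(way(T1,5))
E
```

```text
1.6 [0.48443368 0.28453717 0.30455164] [-0.542  0.298 -0.167 -0.001 -0.138  0.281] 0.04630760137114233 [-0.49496386 -0.16555396 -0.99338753]
[-0.028, 0.024, 0.06, 0.0, -0.0, -0.0]
[-0.055, 0.047, 0.119, 0.0, -0.0, -0.001]
[-0.083, 0.071, 0.179, 0.0, -0.0, -0.001]
[-0.11, 0.095, 0.238, 0.0, -0.0, -0.002]
[-0.138, 0.118, 0.298, 0.0, -0.0, -0.002]
```

```bash
cat >> h.py <<'E'
def app(M,r):
    D=np.eye(4);D[:3,:3]=R.from_rotvec(np.array(r[3:])*np.pi).as_matrix();D[:3,3]=np.array(r[:3])*.2;return M@D
def moved(*rs):
    C=np.load("cmd.npy")
    for r in rs:C=app(C,r)
    np.save("cmd.npy",C);return C
E
python3 - <<'E'
from h import *
M=np.eye(4);M[:3,:3]=R.from_rotvec([-4.56603989e-01, -3.10787018e+00,  2.75495199e-03]).as_matrix();M[:3,3]=[0.17250979, 0.57443226, 0.4037135]
np.save("cmd.npy",M);C=moved([-1.0,-0.5,0.25,0,0,0.175],[-1.0,0.1,0.25,0,0,0.173]);print(C[:3,3])
T1=TM(*LID)@tool((-14,0,245));rows(way(T1,3,C),C)
E
```

```text
[0.48341242 0.28515818 0.30401073]
[-0.047, 0.041, 0.098, -0.0, 0.0, -0.0]
[-0.095, 0.082, 0.197, -0.0, 0.0, -0.001]
[-0.142, 0.123, 0.295, -0.0, 0.0, -0.001]
```

Request:
{"name": "arm_command", "arguments": {"increments": [[-0.05,0.04,0.1,0,0,0],[-0.1,0.08,0.2,0,0,0],[-0.14,0.122,0.295,0,0,0],[-0.14,0.122,0.295,0,0,0],[-0.14,0.122,0.295,0,0,0]]}}

```text
t: 2.22
tool_pos: [0.5125, 0.2631, 0.2459]
orientation: [-2.005, -2.419, -0.0]
force: [0.1, 1.1, -0.1]
opening: 0.0469
gripper_force: 0.0
```

```bash
python3 - <<'E'
from h import *
C=moved([-0.14,0.122,0.295,0,0,0]);s=read_state();print(s["tool_pos"],C[:3,3],s["force"],s["orientation"],R.from_matrix(C[:3,:3]).as_rotvec())
T=TM(*LID)@tool((-14,0,202));rows([T],C);rows([T])
E
```

```text
[0.51250328 0.26307633 0.24594506] [0.51252838 0.26204746 0.24503178] [ 0.07109589  1.12740419 -0.13166117] [-2.00476038e+00 -2.41853413e+00 -1.36622758e-04] [ 2.00543367  2.41744267 -0.002646  ]
[-0.001, 0.001, 0.215, -0.0, 0.0, -0.001]
[-0.007, -0.0, 0.22, -0.0, -0.0, -0.001]
```

Request:
{"name": "arm_command", "arguments": {"increments": [[-0.005,0,0.1,0,0,0],[-0.005,0,0.17,0,0,0],[-0.005,0,0.22,0,0,0],[-0.005,0,0.22,0,0,0],[-0.005,0,0.22,0,0,0]]}}

```text
t: 2.85
tool_pos: [0.5131, 0.2616, 0.202]
orientation: [2.006, 2.418, 0.001]
force: [0.2, 0.4, 0.6]
opening: 0.0465
gripper_force: 0.0
```

Request:
{"name": "arm_command", "arguments": {"increments": [[0,0,0,0,0,0],[0,0,0,0,0,0],[0,0,0,0,0,0],[0,0,0,0,0,0],[0,0,0,0,0,0]], "fingers": 1, "force": 50}}

```text
t: 3.48
tool_pos: [0.5131, 0.2616, 0.202]
orientation: [2.005, 2.418, 0.001]
force: [1.2, 0.3, 0.9]
opening: 0.0155
gripper_force: 50.0
```

```bash
python3 - <<'E'
from h import *
s=read_state();C=now();print(s["t"],s["tool_pos"],s["force"],s["orientation"],s["opening"],s["gripper_force"])
np.save("grasp.npy",C)
np.save("cmd.npy",C)
# lid pose by kinematics: tool -> lid
M=C@np.linalg.inv(tool((-14,0,202)));print(M[:3,3],np.degrees(np.arctan2(M[1,0],M[0,0])))
T=C.copy();T[2,3]+=.15;rows(way(T,5,C),C)
E
```

```text
3.475 [0.51308933 0.2615841  0.20199137] [1.17704348 0.27508954 0.92026599] [2.00543373e+00 2.41768592e+00 8.62206789e-04] 0.015450891575978403 49.994906187057495
[ 4.99466453e-01  2.59028150e-01 -1.82404651e-05] -169.35038205915964
[0.0, 0.0, -0.15, -0.0, -0.0, -0.0]
[0.0, 0.0, -0.3, -0.0, -0.0, -0.0]
[0.0, 0.0, -0.45, -0.0, -0.0, -0.0]
[0.0, 0.0, -0.6, -0.0, -0.0, -0.0]
[0.0, 0.001, -0.75, -0.0, -0.0, -0.0]
```

```bash
cat >> h.py <<'E'
G=tool((-14,0,202))
def lidT(tilt,rx=-89,rz=18,y=0,case=None):
    a=np.radians(tilt);c=TM(*(case or CASE));L=np.eye(4);L[:3,:3]=R.from_euler('y',-a).as_matrix()
    L[:3,3]=(np.array([-89,y,70])-L[:3,:3]@np.array([rx,0,rz]))/1000
    return c@L
E
python3 - <<'E'
from h import *
C=app(np.load("cmd.npy"),[0,0,-.75,0,0,0])
T=lidT(45,-150,31)@G;print(T[:3,3]);W=way(T,8,C)
rows(W[:4],C);print();rows(W[4:],W[3]);F=lidT(45,-89,18)@G;print(F[:3,3]);print((lidT(0)@G)[:3,3])
E
```

```text
[ 0.5934198  -0.08873899  0.28708178]
[-0.224, 0.009, 0.041, 0.031, -0.006, -0.013]
[-0.449, 0.018, 0.081, 0.062, -0.011, -0.027]
[-0.673, 0.027, 0.122, 0.093, -0.017, -0.04]
[-0.898, 0.036, 0.162, 0.124, -0.022, -0.054]

[-0.221, -0.01, 0.057, 0.031, -0.006, -0.013]
[-0.442, -0.02, 0.113, 0.062, -0.011, -0.027]
[-0.663, -0.03, 0.17, 0.093, -0.017, -0.04]
[-0.884, -0.04, 0.227, 0.124, -0.022, -0.054]
[ 0.63823418 -0.06172656  0.25314066]
[ 0.50799026 -0.14023272  0.254     ]
```

Request:
{"name": "arm_command", "arguments": {"increments": [[0,0,-0.1,0,0,0],[0,0,-0.25,0,0,0],[0,0,-0.45,0,0,0],[0,0,-0.6,0,0,0],[0,0,-0.75,0,0,0]]}}

```text
t: 4.1
tool_pos: [0.5124, 0.2614, 0.3536]
orientation: [-2.006, -2.418, 0.0]
force: [0.0, 0.7, -5.2]
opening: 0.0155
gripper_force: 50.0
```

Request:
{"name": "arm_command", "arguments": {"increments": [[-0.12,0.005,0.02,0.02,-0.003,-0.007],[-0.34,0.014,0.06,0.047,-0.008,-0.02],[-0.56,0.022,0.1,0.078,-0.014,-0.034],[-0.78,0.031,0.14,0.108,-0.019,-0.047],[-1.0,0.04,0.18,0.138,-0.024,-0.06]]}}

```text
t: 4.72
tool_pos: [0.5578, 0.0651, 0.3166]
orientation: [-1.611, -2.374, 0.558]
force: [-0.2, 0.3, -4.9]
opening: 0.0156
gripper_force: 50.0
```

```bash
python3 - <<'E'
from h import *
C=moved([0,0,-.75,0,0,0],[-1.0,0.04,0.18,0.138,-0.024,-0.06]);s=read_state();print(s["tool_pos"],C[:3,3],s["q"].round(2),s["opening"])
T=lidT(45,-150,31)@G;rows(way(T,4,C),C)
E
```

```text
[0.55782539 0.06513426 0.31658195] [0.5578353  0.06648973 0.31599131] [ 0.08  0.3   1.49 -0.16  1.76 -0.3 ] 0.015605661992154123
[-0.195, -0.011, 0.052, 0.027, -0.005, -0.012]
[-0.391, -0.021, 0.104, 0.055, -0.01, -0.024]
[-0.586, -0.032, 0.156, 0.082, -0.015, -0.035]
[-0.781, -0.042, 0.208, 0.11, -0.02, -0.047]
```

Request:
{"name": "arm_command", "arguments": {"increments": [[-0.22,-0.012,0.058,0.03,-0.006,-0.013],[-0.44,-0.024,0.117,0.062,-0.011,-0.026],[-0.65,-0.035,0.17,0.09,-0.017,-0.038],[-0.78,-0.042,0.208,0.11,-0.02,-0.047],[-0.78,-0.042,0.208,0.11,-0.02,-0.047]]}}

```text
t: 5.35
tool_pos: [0.5931, -0.0901, 0.2861]
orientation: [-1.28, -2.257, 0.937]
force: [0.7, 0.2, -4.4]
opening: 0.0155
gripper_force: 50.0
```

```bash
python3 - <<'E'
from h import *
C=moved([-0.78,-0.042,0.208,0.11,-0.02,-0.047]);s=read_state();print(s["t"],s["tool_pos"],C[:3,3],s["orientation"],R.from_matrix(C[:3,:3]).as_rotvec(),s["q"].round(2))
c=read_camera("side");t=read_camera("top")
M=now()@np.linalg.inv(G)
P=np.array([(-97,-55,24),(-97,-15,24),(-97,15,24),(-97,55,24),(-66,-91,12),(-66,91,12),(70,91,12)])/1000
Pw=P@M[:3,:3].T+M[:3,3];Cw=world(*CASE,[(-89,-81,70),(-89,81,70),(-65,-85,60),(-65,85,60),(65,-85,60)])
out=[]
for cam,x0,y0 in((c,255,160),(t,290,170)):
    b=cv2.resize(cam["image"][y0:y0+140,x0:x0+100,::-1],None,fx=4,fy=4,interpolation=cv2.INTER_CUBIC)
    for k,p in enumerate(proj(cam,np.r_[Pw,Cw])):
        q=((p+.5-[x0,y0])*4-.5).round().astype(int);cv2.circle(b,(int(q[0]),int(q[1])),3,(0,0,255) if k<7 else (0,200,0),1)
    out.append(b)
cv2.imwrite("pics/ins1.png",np.hstack(out))
E
```

```text
5.35 [ 0.59311928 -0.09012217  0.28612702] [ 0.59336901 -0.08853362  0.28697001] [-1.2800284  -2.25682793  0.93716949] [-1.27891493 -2.26074578  0.93719985] [-0.1   0.55  1.3  -0.47  1.93 -0.66]
```

View pics/ins1.png

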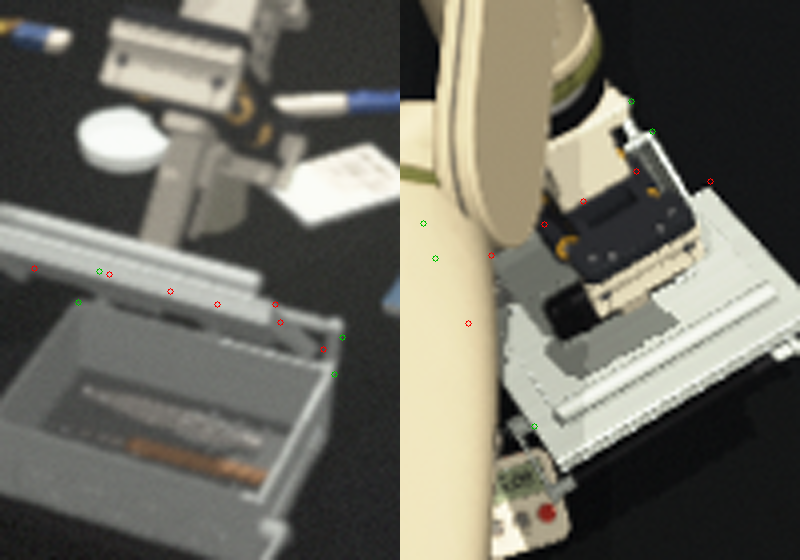

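The lid hovers at 45° over the case, and its projected corners agree within a couple of pixels. The rail in the side view sits a bit above its projection at (342,337), so I'll measure the rail from saved-image intensity profiles.

```bash
cat > rail.py <<'E'
from h import *
def edge(g,p,d,n=9):
    """bright-bar centre along direction d near pixel p"""
    s=np.arange(-n,n+.01,.25);pr=np.array([cv2.getRectSubPix(g,(1,1),(float(p[0]+d[0]*t),float(p[1]+d[1]*t)))[0,0] for t in s])
    return s,pr
t=read_camera("top");c=read_camera("side")
for cam,f in((t,"pics/top0.png"),(c,"pics/side0.png")):
    g=cv2.imread(f,0).astype(np.float32)
    for y in(-50,-25,25,50):
        a,b,e=proj(cam,world(*CASE,[(-89,y,70),(-119,y,70),(-89,y,100)]))
        d=(b-a) if f[5]=="t" else (e-a);L=np.linalg.norm(d);s,p=edge(g,a,d/L,6)
        mm=30/L
        print(f[5],y,"mm/px %.2f"%mm," ".join(f"{int(v)}" for v in p[::2]))
E
python3 rail.py
```

```text
t -50 mm/px 2.67 18 18 17 17 16 16 17 36 65 111 167 210 223 229 191 133 71 30 16 17 17 17 17 17 17
t -25 mm/px 2.67 17 17 17 17 17 16 15 21 51 88 142 192 215 213 188 115 43 24 18 18 18 18 18 18 18
t 25 mm/px 2.68 17 17 17 17 16 15 15 22 38 84 140 188 216 228 199 145 80 34 17 17 17 17 18 18 18
t 50 mm/px 2.68 15 16 17 17 17 16 15 19 39 69 125 182 214 226 218 166 100 51 23 18 18 18 18 18 18
s -50 mm/px 3.07 48 44 45 45 45 44 45 46 47 50 66 83 107 131 154 173 176 172 141 111 84 59 51 45 44
s -25 mm/px 3.06 45 45 44 44 44 45 45 44 45 53 63 84 105 130 153 170 182 164 144 112 82 64 48 46 45
s 25 mm/px 3.04 46 44 44 45 47 46 44 45 46 51 57 77 100 127 154 175 193 181 161 130 96 74 55 49 46
s 50 mm/px 3.03 52 45 43 42 43 45 45 43 45 49 60 76 100 128 154 177 185 181 162 133 103 73 56 47 44
```

```bash
cat >> rail.py <<'E'
print("---")
for cam,f in((t,"pics/top0.png"),(c,"pics/side0.png")):
    g=cv2.imread(f,0).astype(np.float32)
    for nm,x,z in(("farrim",-63,60),("nearrim",63,60),("base",65,0)):
      for y in(-40,40):
        a,b,e=proj(cam,world(*CASE,[(x,y,z),(x-30,y,z),(x,y,z+30)]))
        d=(b-a) if f[5]=="t" else (e-a);L=np.linalg.norm(d);s,p=edge(g,a,d/L,6)
        print(f[5],nm,y,"mm/px %.2f"%(30/L)," ".join(f"{int(v)}" for v in p[::2]))
    for y in(-83,83):
        a,b=proj(cam,world(*CASE,[(-20,y,60),(-20,y+30,60)]));d=b-a;L=np.linalg.norm(d);s,p=edge(g,a,d/L,6)
        print(f[5],"siderim",y,"mm/px %.2f"%(30/L)," ".join(f"{int(v)}" for v in p[::2]))
E
python3 rail.py | sed -n '/---/,$p'
```

```text
---
t farrim -40 mm/px 2.68 91 83 87 91 100 114 118 106 99 125 162 191 201 176 90 22 17 17 17 17 18 18 18 18 18
t farrim 40 mm/px 2.69 102 81 81 81 78 77 81 91 99 117 148 185 214 215 138 36 12 15 17 18 18 18 17 17 17
t nearrim -40 mm/px 2.66 14 12 12 11 11 11 11 11 19 38 90 173 237 177 124 136 141 119 100 86 105 113 125 125 116
t nearrim 40 mm/px 2.67 10 10 11 11 11 11 11 11 12 15 48 101 165 195 178 154 149 139 139 142 140 137 130 137 141
t base -40 mm/px 2.78 12 12 11 11 10 9 9 13 31 59 146 218 211 159 143 171 170 146 143 144 144 144 144 144 144
t base 40 mm/px 2.79 14 12 11 11 11 11 10 9 17 48 92 167 216 182 154 156 145 138 147 147 144 144 144 144 137
t siderim -83 mm/px 2.68 15 14 13 11 11 12 22 54 80 120 175 204 201 181 151 128 127 130 126 123 126 134 137 138 141
t siderim 83 mm/px 2.74 90 93 100 105 98 82 71 71 71 109 169 199 159 88 43 18 17 17 17 17 17 17 17 17 17
s farrim -40 mm/px 3.07 110 110 110 110 110 110 110 110 110 111 114 122 135 147 158 151 125 99 71 53 47 44 45 45 45
s farrim 40 mm/px 3.04 111 110 110 112 112 112 112 112 112 112 116 124 136 151 156 149 132 104 79 61 49 45 42 43 43
s nearrim -40 mm/px 2.97 110 110 110 110 110 110 111 111 110 111 117 127 143 158 170 174 164 154 142 133 131 129 129 128 128
s nearrim 40 mm/px 2.94 110 110 111 111 112 113 113 113 113 113 114 120 133 147 164 170 155 138 115 97 89 88 97 108 121
s base -40 mm/px 3.16 40 37 35 33 32 33 34 35 35 35 36 39 43 44 43 44 46 54 65 77 90 99 107 113 117
s base 40 mm/px 3.14 39 39 38 37 35 33 33 33 35 37 40 42 44 45 44 44 42 45 55 66 80 92 101 107 108
s siderim -83 mm/px 2.58 41 41 41 43 44 48 60 86 116 149 175 179 176 158 139 126 115 114 113 112 112 111 110 108 106
s siderim 83 mm/px 2.36 113 113 113 111 111 112 116 124 140 161 178 186 183 162 143 128 117 115 113 113 113 108 102 88 72
```

```bash
cat > lidchk.py <<'E'
from h import *
from rail import edge
M=now()@np.linalg.inv(G);L=lambda P:np.array(P)/1000@M[:3,:3].T+M[:3,3]
print("=====",read_state()["tool_pos"])
c=read_camera("side");g=c["image"].mean(2).astype(np.float32);x0,y0=255,160
for nm,x,z in(("plate",70,12),("skirt",70,0)):
  for y in(20,40,60,80):
    a=proj(c,L([(x,y,z)]))[0];W=L([(x,y,z)])[0];e=proj(c,[W+[0,0,.03]])[0];d=e-a;l=np.linalg.norm(d);s,p=edge(g,a,d/l,6)
    print(nm,y,((a+.5-[x0,y0])*4).round(),"mm/px %.2f"%(30/l)," ".join(f"{int(v)}" for v in p[::2]))
t=read_camera("top");g=t["image"].mean(2).astype(np.float32)
for nm,P,D in(("plate+y",(20,91,12),(20,121,12)),("plate+y",(50,91,12),(50,121,12)),("rib",(47,40,27),(17,40,27)),("rib",(47,-20,27),(17,-20,27)),("edge",(70,40,12),(40,40,12)),("edge",(70,-20,12),(40,-20,12))):
    a,b=proj(t,L([P,D]));d=b-a;l=np.linalg.norm(d);s,p=edge(g,a,d/l,6)
    print("top",nm,"mm/px %.2f"%(30/l)," ".join(f"{int(v)}" for v in p[::2]))
E
python3 lidchk.py | sed -n '/=====/,$p'
```

```text
===== [ 0.593189   -0.08789525  0.28732539]
plate 20 [146. 268.] mm/px 2.47 106 117 139 162 174 184 188 191 190 189 191 193 201 209 202 192 178 163 165 171 185 200 210 219 216
plate 40 [182. 278.] mm/px 2.47 102 118 136 155 175 184 191 193 194 194 193 197 201 202 202 191 178 171 165 175 187 200 213 215 215
plate 60 [219. 288.] mm/px 2.46 106 119 142 166 177 188 191 195 193 191 191 191 196 202 195 188 175 162 167 174 188 203 211 218 204
plate 80 [256. 298.] mm/px 2.45 105 120 137 158 178 186 192 194 196 194 191 187 183 169 151 135 119 114 112 117 124 132 141 145 148
skirt 20 [139. 291.] mm/px 2.49 81 68 58 61 69 77 86 90 93 95 95 99 103 119 138 156 173 183 189 191 191 191 191 196 203
skirt 40 [175. 301.] mm/px 2.48 85 69 55 43 42 46 56 68 77 85 90 94 104 117 138 162 176 186 190 193 193 191 191 192 195
skirt 60 [212. 311.] mm/px 2.47 119 115 111 104 96 92 91 92 94 95 95 99 106 120 140 159 177 187 191 192 192 191 188 190 195
skirt 80 [249. 321.] mm/px 2.46 126 105 88 77 75 81 87 91 93 94 95 97 104 117 136 160 178 187 193 195 196 195 194 191 190
top plate+y mm/px 2.52 217 216 216 216 216 216 216 208 190 140 79 44 26 21 22 22 21 21 21 21 21 22 22 21 21
top plate+y mm/px 2.48 216 219 220 219 219 220 220 222 212 180 121 58 23 21 20 21 21 21 21 20 20 21 21 21 21
top rib mm/px 3.24 203 190 174 177 200 223 235 241 241 237 229 212 190 191 211 222 222 221 220 222 223 223 223 223 223
top rib mm/px 3.25 201 190 175 175 192 215 230 242 242 239 228 210 191 199 211 213 189 147 131 132 132 132 132 131 131
top edge mm/px 3.17 38 33 31 35 80 142 179 187 192 206 222 230 228 222 217 216 215 215 216 216 217 217 216 205 194
top edge mm/px 3.17 21 18 18 26 52 119 171 180 171 189 222 240 232 222 218 216 215 215 216 217 217 218 211 199 184
```

```bash
cat >> h.py <<'E'
def lidC(tilt,rx=-89,rz=18,off=(-1.5,2,-1)):
    O=np.eye(4);O[:3,3]=np.array(off)/1000;b=TM(*CASE);return b@O@np.linalg.inv(b)@lidT(tilt,rx,rz)@G
E
python3 - <<'E'
from h import *
s=read_state();print(s["t"],s["tool_pos"],s["force"]);C=now();np.save("cmd.npy",C)
W=way(lidC(45,-118,30),3,C);rows(W,C);print()
W2=way(lidC(45,-84,30),5,W[-1]);rows(W2,W[-1])
E
```

```text
5.85 [ 0.59317109 -0.08815606  0.28707363] [-0.30878373 -0.00641625 -4.73239537]
[-0.004, 0.056, -0.002, -0.0, -0.0, -0.0]
[-0.009, 0.112, -0.004, -0.0, -0.0, -0.0]
[-0.013, 0.168, -0.007, -0.0, -0.0, -0.0]

[0.0, 0.034, 0.0, 0.0, -0.0, 0.0]
[0.0, 0.068, 0.0, 0.0, -0.0, 0.0]
[0.0, 0.102, 0.0, 0.0, -0.0, 0.0]
[0.0, 0.136, 0.0, 0.0, -0.0, 0.0]
[0.0, 0.17, 0.0, -0.0, -0.0, 0.0]
```

Request:
{"name": "arm_command", "arguments": {"increments": [[-0.004,0.05,-0.002,0,0,0],[-0.009,0.11,-0.004,0,0,0],[-0.013,0.168,-0.007,0,0,0],[-0.013,0.168,-0.007,0,0,0],[-0.013,0.168,-0.007,0,0,0]]}}

```text
t: 6.48
tool_pos: [0.6157, -0.0781, 0.2637]
orientation: [-1.278, -2.26, 0.938]
force: [0.0, 1.4, -4.5]
opening: 0.0154
gripper_force: 50.0
```

Request:
{"name": "arm_command", "arguments": {"increments": [[0,0.03,0,0,0,0],[0,0.06,0,0,0,0],[0,0.09,0,0,0,0],[0,0.12,0,0,0,0],[0,0.12,0,0,0,0]]}}

```text
t: 7.1
tool_pos: [0.6303, -0.0691, 0.2462]
orientation: [-1.278, -2.26, 0.938]
force: [0.1, 0.9, -4.7]
opening: 0.0157
gripper_force: 50.0
```

Request:
{"name": "arm_command", "arguments": {"increments": [[0,0.02,0,0,0,0],[0,0.04,0,0,0,0],[0,0.055,0,0,0,0],[0,0.055,0,0,0,0],[0,0.055,0,0,0,0]]}}

```text
t: 7.72
tool_pos: [0.6368, -0.0654, 0.2392]
orientation: [-1.279, -2.26, 0.938]
force: [-0.1, -0.1, -4.7]
opening: 0.0156
gripper_force: 50.0
```

```bash
python3 - <<'E'
from h import *
C=moved([-0.013,0.168,-0.007,0,0,0],[0,.12,0,0,0,0],[0,.055,0,0,0,0]);s=read_state();print(s["tool_pos"],C[:3,3],s["force"])
c=read_camera("side");b=cv2.resize(c["image"][190:330,240:380,::-1],None,fx=4,fy=4,interpolation=cv2.INTER_CUBIC);cv2.imwrite("pics/ins2.png",b)
E
```

```text
[ 0.63684022 -0.06535229  0.23917742] [ 0.63687386 -0.0648846   0.23950066] [-0.08888231 -0.08511048 -4.72728517]
```

View pics/ins2.png

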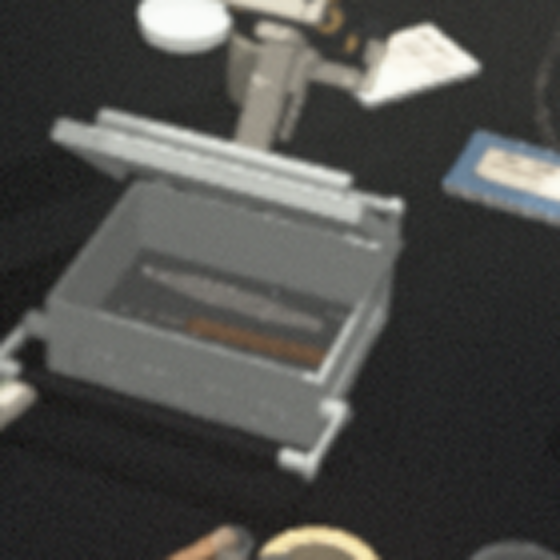

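The lid is tilted with its tongue side at the rail and no contact force. I'll lift along the lid's normal so the lips sit behind the rail.

Request:
{"name": "arm_command", "arguments": {"increments": [[0,0,-0.02,0,0,0],[0,0,-0.04,0,0,0],[0,0,-0.06,0,0,0],[0,0,-0.06,0,0,0],[0,0,-0.06,0,0,0]]}}

```text
t: 8.4
tool_pos: [0.6441, -0.0609, 0.2475]
orientation: [-1.278, -2.26, 0.938]
force: [0.4, -0.3, -5.3]
opening: 0.0162
gripper_force: 50.0
```

Request:
{"name": "arm_command", "arguments": {"increments": [[0,0,-0.005,0,0,0],[0,0,-0.01,0,0,0],[0,0,-0.015,0,0,0],[0,0,-0.015,0,0,0],[0,0,-0.015,0,0,0]]}}

```text
t: 9.02
tool_pos: [0.6459, -0.0599, 0.2497]
orientation: [-1.279, -2.26, 0.938]
force: [-0.1, -0.7, -4.8]
opening: 0.0154
gripper_force: 50.0
```

Request:
{"name": "arm_command", "arguments": {"increments": [[0,0,-0.005,0,0,0],[0,0,-0.01,0,0,0],[0,0,-0.015,0,0,0],[0,0,-0.02,0,0,0],[0,0,-0.02,0,0,0]]}}

```text
t: 9.65
tool_pos: [0.6472, -0.0591, 0.25]
orientation: [-1.276, -2.256, 0.94]
force: [-7.3, -6.5, -14.8]
opening: 0.0158
gripper_force: 50.0
```

Request:
{"name": "arm_command", "arguments": {"increments": [[0,0,0.016,0,0,0],[0,-0.01,0.016,0,0,0],[0,-0.02,0.016,0,0,0],[0,-0.03,0.016,0,0,0],[0,-0.03,0.016,0,0,0]]}}

```text
t: 10.28
tool_pos: [0.6426, -0.0618, 0.2544]
orientation: [-1.278, -2.26, 0.938]
force: [-2.8, -1.2, -11.5]
opening: 0.0154
gripper_force: 50.0
```

Request:
{"name": "arm_command", "arguments": {"increments": [[0,-0.005,0,0,0,0],[0,-0.01,0,0,0,0],[0,-0.015,0,0,0,0],[0,-0.015,0,0,0,0],[0,-0.015,0,0,0,0]]}}

```text
t: 10.9
tool_pos: [0.6412, -0.0628, 0.256]
orientation: [-1.278, -2.261, 0.937]
force: [4.6, -0.4, -22.6]
opening: 0.016
gripper_force: 50.0
```

```bash
python3 - <<'E'
from h import *
s=read_state();print(s["t"],s["force"]);C=now()
print("measured",C[:3,3])
C0=np.load("cmd.npy")
Cc=moved([0,0,-.06,0,0,0],[0,0,-.015,0,0,0],[0,0,-.02,0,0,0],[0,-.03,.016,0,0,0],[0,-.015,0,0,0,0]);print("cmd",Cc[:3,3])
b=TM(*CASE)
for A in(C,Cc):
    D=np.linalg.inv(b)@A; E=np.linalg.inv(b)@lidC(45,-91,16,(0,0,0));print(1000*(D-E)[:3,3])
t=read_camera("top");c=read_camera("side")
M=C@np.linalg.inv(G);L=lambda P:np.array(P)/1000@M[:3,:3].T+M[:3,3]
from rail import edge
print("=====")
g=t["image"].mean(2).astype(np.float32)
for nm,P,D in(("plate+y",(20,91,12),(20,121,12)),("plate+y",(50,91,12),(50,121,12))):
    a,d2=proj(t,L([P,D]));d=d2-a;l=np.linalg.norm(d);sx,p=edge(g,a,d/l,6)
    print("top",nm,"mm/px %.2f"%(30/l)," ".join(f"{int(v)}" for v in p[::2]))
E
```

```text
10.9 [  4.64480594  -0.44382099 -22.55055544]
measured [ 0.64121858 -0.06276749  0.25603817]
cmd [ 0.6410169  -0.0624069   0.25703167]
[-2.01861642  2.43215368  0.06909089]
[-2.03203569  2.01921537  1.06258725]
t -50 mm/px 2.67 18 18 17 17 16 16 17 36 65 111 167 210 223 229 191 133 71 30 16 17 17 17 17 17 17
t -25 mm/px 2.67 17 17 17 17 17 16 15 21 51 88 142 192 215 213 188 115 43 24 18 18 18 18 18 18 18
t 25 mm/px 2.68 17 17 17 17 16 15 15 22 38 84 140 188 216 228 199 145 80 34 17 17 17 17 18 18 18
t 50 mm/px 2.68 15 16 17 17 17 16 15 19 39 69 125 182 214 226 218 166 100 51 23 18 18 18 18 18 18
s -50 mm/px 3.07 48 44 45 45 45 44 45 46 47 50 66 83 107 131 154 173 176 172 141 111 84 59 51 45 44
s -25 mm/px 3.06 45 45 44 44 44 45 45 44 45 53 63 84 105 130 153 170 182 164 144 112 82 64 48 46 45
s 25 mm/px 3.04 46 44 44 45 47 46 44 45 46 51 57 77 100 127 154 175 193 181 161 130 96 74 55 49 46
s 50 mm/px 3.03 52 45 43 42 43 45 45 43 45 49 60 76 100 128 154 177 185 181 162 133 103 73 56 47 44
---
t farrim -40 mm/px 2.68 91 83 87 91 100 114 118 106 99 125 162 191 201 176 90 22 17 17 17 17 1
[... 1222 characters left out ...]
164 170 155 138 115 97 89 88 97 108 121
s base -40 mm/px 3.16 40 37 35 33 32 33 34 35 35 35 36 39 43 44 43 44 46 54 65 77 90 99 107 113 117
s base 40 mm/px 3.14 39 39 38 37 35 33 33 33 35 37 40 42 44 45 44 44 42 45 55 66 80 92 101 107 108
s siderim -83 mm/px 2.58 41 41 41 43 44 48 60 86 116 149 175 179 176 158 139 126 115 114 113 112 112 111 110 108 106
s siderim 83 mm/px 2.36 113 113 113 111 111 112 116 124 140 161 178 186 183 162 143 128 117 115 113 113 113 108 102 88 72
=====
top plate+y mm/px 2.59 214 214 215 215 214 214 215 211 199 173 106 50 27 20 20 21 21 21 21 21 20 20 21 21 21
top plate+y mm/px 2.54 215 216 217 217 216 215 215 212 191 157 99 40 21 21 20 20 20 20 20 20 20 20 20 21 20
```

```bash
sed -i 's/^t=read_camera("top");c=read_camera("side")$/if __name__!="__main__": raise SystemExit/' rail.py; sed -i '/^if __name__/,$d' rail.py; python3 - <<'E'
from h import *
C=np.load("cmd.npy");f=lambda a:lidC(a,-89,18,(-2,1.6,.3))
W=[f(a) for a in(45,41,35,28,21)];rows(W,C);print()
W2=[f(a) for a in(15,10,6,3,3)];rows(W2,W[-1])
print(W2[-1][:3,3]);print();rows([f(1.5),f(0)],W2[-1]);np.save("w.npy",[W[-1],W2[-1]])
E
```

```text
[0.002, 0.013, 0.013, -0.0, -0.0, -0.0]
[0.002, -0.051, 0.041, -0.023, -0.0, -0.0]
[0.002, -0.141, 0.092, -0.056, -0.0, -0.0]
[0.002, -0.24, 0.163, -0.095, -0.0, -0.0]
[0.002, -0.329, 0.245, -0.134, -0.0, -0.0]

[-0.0, -0.094, 0.044, -0.033, 0.0, -0.0]
[-0.0, -0.169, 0.088, -0.061, 0.0, -0.0]
[-0.0, -0.225, 0.128, -0.083, 0.0, -0.0]
[-0.0, -0.266, 0.161, -0.1, 0.0, -0.0]
[-0.0, -0.266, 0.161, -0.1, 0.0, -0.0]
[ 0.51886459 -0.13554626  0.25797303]

[0.0, -0.024, 0.01, -0.008, -0.0, 0.0]
[0.0, -0.048, 0.021, -0.017, -0.0, 0.0]
```

Request:
{"name": "arm_command", "arguments": {"increments": [[0.002,0.013,0.013,0,0,0],[0.002,-0.051,0.041,-0.023,0,0],[0.002,-0.141,0.092,-0.056,0,0],[0.002,-0.24,0.163,-0.095,0,0],[0.002,-0.329,0.245,-0.134,0,0]]}}

```text
t: 11.72
tool_pos: [0.5705, -0.1048, 0.271]
orientation: [-1.442, -2.546, 0.469]
force: [-1.8, -1.4, -5.1]
opening: 0.016
gripper_force: 50.0
```

Request:
{"name": "arm_command", "arguments": {"increments": [[0,-0.094,0.044,-0.033,0,0],[0,-0.169,0.088,-0.061,0,0],[0,-0.225,0.128,-0.083,0,0],[0,-0.266,0.161,-0.1,0,0],[0,-0.266,0.161,-0.1,0,0]]}}

```text
t: 12.35
tool_pos: [0.5179, -0.1364, 0.2592]
orientation: [-1.536, -2.709, 0.072]
force: [-0.3, -0.1, -4.4]
opening: 0.0159
gripper_force: 50.0
```

Request:
{"name": "arm_command", "arguments": {"increments": [[0,-0.012,0.005,-0.004,0,0],[0,-0.024,0.01,-0.008,0,0],[0,-0.036,0.016,-0.012,0,0],[0,-0.048,0.022,-0.017,0,0],[0,-0.048,0.022,-0.017,0,0]]}}

```text
t: 12.98
tool_pos: [0.5102, -0.141, 0.2539]
orientation: [1.548, 2.734, 0.003]
force: [-2.1, 1.2, -0.5]
opening: 0.016
gripper_force: 50.0
```

```bash
python3 - <<'E'
from h import *
w=np.load("w.npy");C=app(w[1],[0,-0.048,0.022,-0.017,0,0]);np.save("cmd.npy",C);s=read_state();print(s["t"],s["tool_pos"],C[:3,3],s["force"],s["wrist_torque"],s["orientation"])
c=read_camera("side");t=read_camera("top")
f=lambda a,x0,y0:cv2.resize(a["image"][y0:y0+140,x0:x0+100,::-1],None,fx=4,fy=4,interpolation=cv2.INTER_CUBIC)
cv2.imwrite("pics/shut1.png",np.hstack([f(c,245,190),f(t,300,185)]))
E
```

```text
12.975 [ 0.51017902 -0.14100716  0.25392499] [ 0.51045674 -0.1406142   0.25408149] [-2.11977115  1.18843101 -0.52762133] [0.03780772 0.49523764 0.01482049] [1.54784216 2.73380489 0.00305356]
```

View pics/shut1.png

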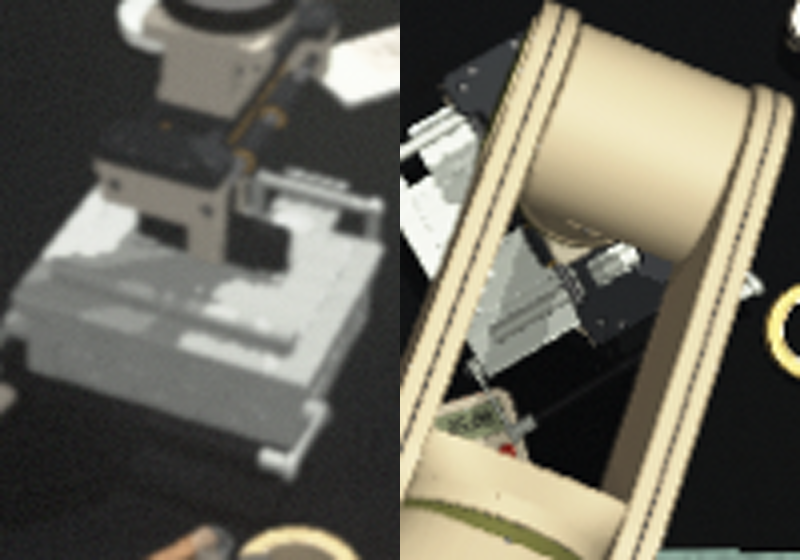

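The picture shows the lid on the case with its hooks under the rail, at about (310,190). TCP height 0.254 matches flush, so I'll press briefly to confirm and then release.

Request:
{"name": "arm_command", "arguments": {"increments": [[0,0,0.006,0,0,0],[0,0,0.012,0,0,0],[0,0,0.018,0,0,0],[0,0,0.018,0,0,0],[0,0,0.018,0,0,0]]}}

```text
t: 13.7
tool_pos: [0.5104, -0.1409, 0.2539]
orientation: [-1.547, -2.734, -0.002]
force: [-21.1, 5.3, 34.7]
opening: 0.0159
gripper_force: 50.0
```

Request:
{"name": "arm_command", "arguments": {"increments": [[0,0,-0.01,0,0,0],[0,0,-0.01,0,0,0],[0,0,-0.01,0,0,0],[0,0,-0.01,0,0,0],[0,0,-0.01,0,0,0]], "fingers": 0}}

```text
t: 14.32
tool_pos: [0.5103, -0.1408, 0.2519]
orientation: [-1.547, -2.734, -0.003]
force: [-0.1, -0.5, 0.2]
opening: 0.046
gripper_force: 0.0
```

```bash
cat >> h.py <<'E'
OFF=np.array([-2,1.6,0])
def bar(q):return np.array([60+50*np.sin(q-.559),0,34+50*np.cos(q-.559)])
def barT(q,lean=30,back=0,beyond=10):
    l=np.radians(lean);d=np.array([-np.sin(l),0,-np.cos(l)]);return TM(*CASE)@tool(bar(q)+OFF-d*(186-beyond+back),l)
E
python3 - <<'E'
from h import *
C=app(np.load("cmd.npy"),[0,0,.018-.01,0,0,0]);print(C[:3,3]);C=app(C,[0,0,-.35,0,0,0])
T=barT(1.91,30,70);W=way(T,5,C);rows(W,C);print(T[:3,3],barT(1.91)[:3,3],bar(1.91))
np.save("cmd.npy",C)
E
```

```text
[ 0.51045818 -0.14061333  0.25248149]
[0.0, -0.246, 0.064, -0.033, 0.0, -0.0]
[0.0, -0.491, 0.129, -0.067, 0.0, -0.0]
[0.0, -0.737, 0.193, -0.1, 0.0, -0.0]
[0.0, -0.983, 0.257, -0.133, 0.0, -0.0]
[0.0, -1.229, 0.321, -0.166, 0.0, -0.0]
[ 0.30001687 -0.26745948  0.25794379] [ 0.32999252 -0.24939128  0.19732201] [108.79709383   0.          44.90154272]
```

Request:
{"name": "arm_command", "arguments": {"increments": [[0,0,-0.1,0,0,0],[0,0,-0.25,0,0,0],[0,0,-0.35,0,0,0],[0,0,-0.35,0,0,0],[0,0,-0.35,0,0,0]]}}

```text
t: 14.95
tool_pos: [0.51, -0.1408, 0.321]
orientation: [-1.547, -2.733, -0.002]
force: [0.3, -0.7, -0.2]
opening: 0.0465
gripper_force: 0.0
```

Request:
{"name": "arm_command", "arguments": {"increments": [[0,-0.15,0.03,-0.02,0,0],[0,-0.37,0.08,-0.05,0,0],[0,-0.6,0.14,-0.08,0,0],[0,-0.82,0.2,-0.11,0,0],[0,-0.98,0.257,-0.133,0,0]], "fingers": 0.46}}

```text
t: 15.58
tool_pos: [0.3404, -0.2418, 0.2687]
orientation: [1.424, 2.511, 0.539]
force: [0.5, -0.6, -0.6]
opening: 0.0252
gripper_force: 0.0
```

```bash
python3 - <<'E'
from h import *
C=moved([0,-0.98,0.257,-0.133,0,0]);s=read_state();print(s["tool_pos"],C[:3,3],s["q"].round(2),s["opening"])
T=barT(1.91,30,50);rows(way(T,2,C),C)
E
```

```text
[ 0.34044463 -0.24184431  0.26865453] [ 0.34257791 -0.24180528  0.27087623] [-0.93 -0.33  2.21  0.44  1.26 -1.61] 0.02520942861831621
[-0.0, -0.121, 0.029, -0.017, 0.0, -0.0]
[-0.0, -0.243, 0.057, -0.033, 0.0, -0.0]
```

Request:
{"name": "arm_command", "arguments": {"increments": [[0,-0.121,0.029,-0.017,0,0],[0,-0.243,0.057,-0.033,0,0],[0,-0.243,0.057,-0.033,0,0],[0,-0.243,0.057,-0.033,0,0],[0,-0.243,0.057,-0.033,0,0]]}}

```text
t: 16.2
tool_pos: [0.3088, -0.262, 0.2407]
orientation: [1.384, 2.448, 0.655]
force: [0.0, 0.0, 0.1]
opening: 0.0251
gripper_force: 0.0
```

Request:
{"name": "arm_command", "arguments": {"increments": [[0,0,0.07,0,0,0],[0,0,0.14,0,0,0],[0,0,0.2,0,0,0],[0,0,0.25,0,0,0],[0,0,0.25,0,0,0]]}}

```text
t: 16.82
tool_pos: [0.3296, -0.2486, 0.1959]
orientation: [1.386, 2.448, 0.657]
force: [-0.4, -0.2, -0.5]
opening: 0.0251
gripper_force: 0.0
```

Request:
{"name": "arm_command", "arguments": {"increments": [[0,0,0,0,0,0],[0,0,0,0,0,0],[0,0,0,0,0,0],[0,0,0,0,0,0],[0,0,0,0,0,0]], "fingers": 1, "force": 12}}

```text
t: 17.45
tool_pos: [0.3289, -0.25, 0.1971]
orientation: [1.386, 2.447, 0.652]
force: [-7.0, -3.4, -0.6]
opening: 0.0092
gripper_force: 12.0
```

```bash
python3 - <<'E'
from h import *
C=moved([0,-0.243,0.057,-0.033,0,0],[0,0,.25,0,0,0]);s=read_state();print(s["t"],s["tool_pos"],C[:3,3],s["force"],s["opening"],s["gripper_force"])
c=read_camera("side");b=cv2.resize(c["image"][200:340,220:380,::-1],None,fx=4,fy=4,interpolation=cv2.INTER_CUBIC);cv2.imwrite("pics/bail1.png",b)
W=[barT(q) for q in(1.8,1.65,1.5,1.35,1.25)];rows(W,C);W2=[barT(q) for q in(1.15,1.05,.97,.92,.92)];print();rows(W2,W[-1]);np.save("cmd.npy",W2[-1])
E
```

```text
17.45 [ 0.32894143 -0.25004778  0.19705269] [ 0.32989661 -0.24944909  0.19736698] [-7.04601836 -3.44642216 -0.57031006] 0.009234458342557058 12.007570266723633
[-0.0, 0.02, -0.019, -0.0, 0.0, -0.0]
[-0.0, 0.05, -0.041, -0.0, 0.0, -0.0]
[0.0, 0.083, -0.059, -0.0, 0.0, -0.0]
[0.0, 0.118, -0.072, -0.0, 0.0, -0.0]
[0.0, 0.143, -0.077, -0.0, 0.0, -0.0]

[0.0, 0.025, -0.003, 0.0, 0.0, 0.0]
[0.0, 0.05, -0.003, 0.0, 0.0, 0.0]
[0.0, 0.07, -0.002, 0.0, 0.0, 0.0]
[0.0, 0.082, -0.0, 0.0, 0.0, 0.0]
[0.0, 0.082, -0.0, 0.0, 0.0, 0.0]
```

View pics/bail1.png

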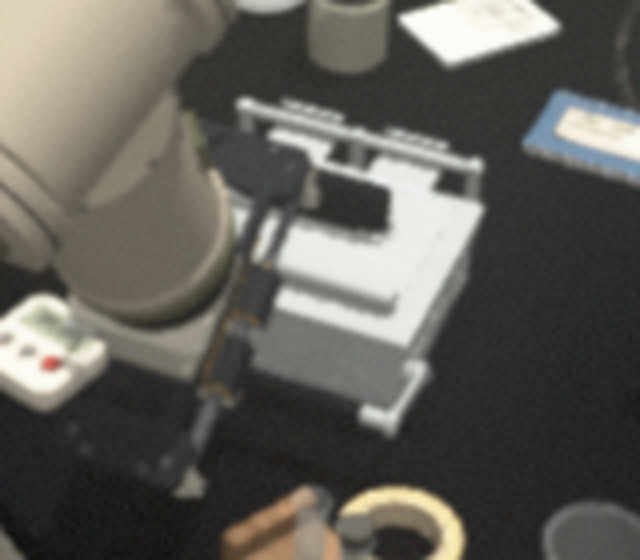

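The lid lies flush with its hooks at the rail, about (300,110)–(420,140), and the gripper is at the bar with a 9 mm opening. I'll swing it with a firmer grip.

Request:
{"name": "arm_command", "arguments": {"increments": [[0,0.02,-0.019,0,0,0],[0,0.05,-0.041,0,0,0],[0,0.083,-0.059,0,0,0],[0,0.118,-0.072,0,0,0],[0,0.143,-0.077,0,0,0]], "force": 50}}

```text
t: 18.12
tool_pos: [0.3437, -0.2414, 0.2254]
orientation: [1.385, 2.448, 0.652]
force: [-10.6, -2.6, 4.7]
opening: 0.0086
gripper_force: 50.1
```

Request:
{"name": "arm_command", "arguments": {"increments": [[0,0.025,-0.003,0,0,0],[0,0.05,-0.003,0,0,0],[0,0.07,-0.002,0,0,0],[0,0.082,0,0,0,0],[0,0.082,0,0,0,0]]}}

```text
t: 18.75
tool_pos: [0.3564, -0.2337, 0.2332]
orientation: [1.385, 2.446, 0.654]
force: [-2.9, -2.0, 2.3]
opening: 0.0084
gripper_force: 50.0
```

Request:
{"name": "arm_command", "arguments": {"increments": [[0,0,0,0,0,0],[0,0,0,0,0,0],[0,0,-0.08,0,0,0],[0,0,-0.2,0,0,0],[0,0,-0.3,0,0,0]], "fingers": 0.46}}

```text
t: 19.38
tool_pos: [0.3305, -0.2487, 0.2853]
orientation: [1.385, 2.447, 0.656]
force: [0.7, -0.6, -0.9]
opening: 0.0251
gripper_force: 0.0
```

```bash
python3 - <<'E'
from h import *
C=moved([0,0,-.3,0,0,0]);s=read_state();print(s["t"],s["tool_pos"],C[:3,3],s["force"],s["opening"])
t=read_camera("top");c=read_camera("side")
P=world(*CASE,[bar(.92)+[0,-95,0],bar(.92)+[0,95,0],bar(.36)+[0,95,0]])
g=lambda a,x0,y0:cv2.resize(a["image"][y0:y0+130,x0:x0+100,::-1],None,fx=4,fy=4,interpolation=cv2.INTER_CUBIC)
out=[]
for a,x0,y0 in((c,250,200),(t,300,190)):
    b=g(a,x0,y0)
    for p in proj(a,P):
        q=((p+.5-[x0,y0])*4-.5);cv2.circle(b,(int(q[0]),int(q[1])),3,(0,0,255),1)
    out.append(b)
cv2.imwrite("pics/bail2.png",np.hstack(out))
push=lambda x,z:TM(*CASE)@tool(np.array([x+17.5,0,z+186])+OFF,0)
np.save("cmd.npy",C)
T1=push(100,100);rows(way(T1,3,C),C);print();rows(way(push(100,81.5),3,T1),T1)
E
```

```text
19.375 [ 0.33052574 -0.24869223  0.28528728] [ 0.33096596 -0.24880453  0.2851592 ] [ 0.74062766 -0.6400954  -0.87289267] 0.02506299136717259
[0.0, 0.114, 0.064, 0.056, 0.0, 0.0]
[0.0, 0.227, 0.128, 0.111, 0.0, 0.0]
[0.0, 0.341, 0.192, 0.167, 0.0, 0.0]

[0.0, 0.0, 0.031, 0.0, 0.0, 0.0]
[0.0, 0.0, 0.062, 0.0, 0.0, 0.0]
[0.0, -0.0, 0.092, 0.0, 0.0, 0.0]
```

View pics/bail2.png

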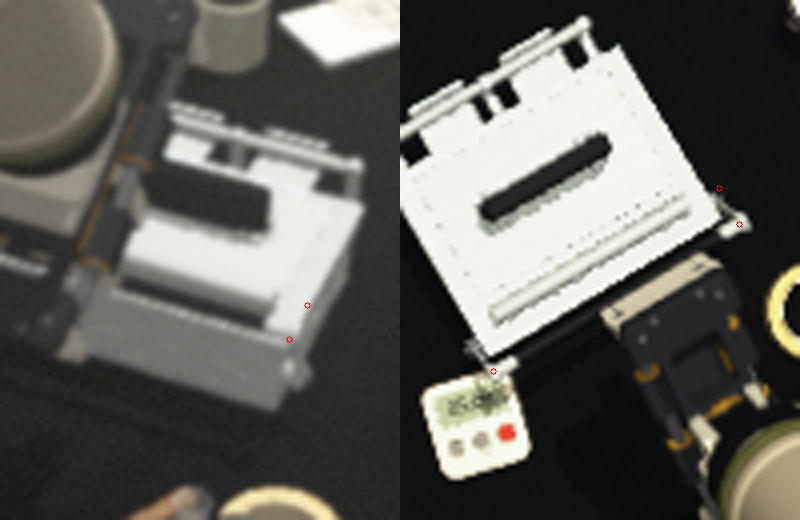

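Bail end caps are at (505,370) and (740,222) in the top view, matching q≈0.9, with the lid flat and hooked. Next I'll push the bar across with closed, upright fingers.

Request:
{"name": "arm_command", "arguments": {"increments": [[0,0.1,0.055,0.05,0,0],[0,0.2,0.11,0.1,0,0],[0,0.3,0.17,0.147,0,0],[0,0.341,0.192,0.167,0,0],[0,0.341,0.192,0.167,0,0]], "fingers": 1}}

```text
t: 20.1
tool_pos: [0.3986, -0.2072, 0.2845]
orientation: [-1.542, -2.734, 0.0]
force: [-0.5, -1.2, -0.4]
opening: 0.0005
gripper_force: 0.0
```

Request:
{"name": "arm_command", "arguments": {"increments": [[0,0,0.03,0,0,0],[0,0,0.06,0,0,0],[0,0,0.092,0,0,0],[0,0,0.092,0,0,0],[0,0,0.092,0,0,0]]}}

```text
t: 20.72
tool_pos: [0.3977, -0.2086, 0.2672]
orientation: [-1.547, -2.732, 0.001]
force: [0.1, 0.4, -0.7]
opening: 0.0004
gripper_force: 0.0
```

```bash
python3 - <<'E'
from h import *
C=moved([0,0.341,0.192,0.167,0,0],[0,0,.092,0,0,0]);s=read_state();print(s["t"],s["tool_pos"],C[:3,3],s["force"],s["opening"],s["orientation"],R.from_matrix(C[:3,:3]).as_rotvec())
push=lambda x,z:TM(*CASE)@tool(np.array([x+17.5,0,z+186])+OFF,0)
rows([push(70,81.5),push(57,81.5),push(45,81.5),push(36,81.5)],C)
E
```

```text
20.725 [ 0.3977282  -0.20859008  0.2672035 ] [ 0.39797754 -0.20841246  0.26760383] [ 0.05993928  0.38038943 -0.66674326] 0.0004478639749815478 [-1.54733056e+00 -2.73245324e+00  1.36966364e-03] [-1.54483150e+00 -2.73493368e+00  1.43200806e-03]
[-0.0, 0.15, 0.0, -0.0, -0.0, -0.0]
[-0.0, 0.215, 0.0, -0.0, -0.0, -0.0]
[-0.0, 0.275, 0.0, -0.0, -0.0, -0.0]
[-0.0, 0.32, 0.0, -0.0, -0.0, -0.0]
```

Request:
{"name": "arm_command", "arguments": {"increments": [[0,0.06,0,0,0,0],[0,0.11,0,0,0,0],[0,0.15,0,0,0,0],[0,0.18,0,0,0,0],[0,0.21,0,0,0,0]]}}

```text
t: 21.35
tool_pos: [0.435, -0.1869, 0.2687]
orientation: [1.546, 2.734, -0.003]
force: [-0.8, -1.2, 4.3]
opening: 0.001
gripper_force: 2.4
```

Request:
{"name": "arm_command", "arguments": {"increments": [[0,0.02,0,0,0,0],[0,0.04,0,0,0,0],[0,0.06,0,0,0,0],[0,0.08,0,0,0,0],[0,0.1,0,0,0,0]]}}

```text
t: 21.98
tool_pos: [0.4508, -0.1771, 0.268]
orientation: [-1.547, -2.732, 0.005]
force: [-3.6, -2.0, 3.7]
opening: 0.0003
gripper_force: 2.6
```

Request:
{"name": "arm_command", "arguments": {"increments": [[0,0,0.004,0,0,0],[0,0.015,0.007,0,0,0],[0,0.03,0.007,0,0,0],[0,0.04,0.007,0,0,0],[0,0.04,0.007,0,0,0]]}}

```text
t: 22.6
tool_pos: [0.4579, -0.1721, 0.2654]
orientation: [-1.546, -2.733, 0.001]
force: [-0.3, 0.9, 0.8]
opening: 0.0007
gripper_force: 0.7
```

```bash
python3 - <<'E'
from h import *
C=moved([0,.21,0,0,0,0],[0,.1,0,0,0,0],[0,.04,.007,0,0,0]);s=read_state();print(s["t"],s["tool_pos"],C[:3,3],s["force"],s["gripper_force"])
D=np.linalg.inv(TM(*CASE))@now();print((D[:3,3]*1000-OFF-[17.5,0,186]).round(1))
E
```

```text
22.6 [ 0.45794262 -0.17210973  0.2653854 ] [ 0.45792756 -0.17227682  0.26613053] [-0.32321795  0.92021795  0.83540506] 0.6813696183962747
[29.8 -0.1 79.4]
```

Request:
{"name": "arm_command", "arguments": {"increments": [[0,0,-0.05,0,0,0],[0,0,-0.2,0,0,0],[0,-0.2,-0.4,0,0,0],[0,-0.5,-0.5,0,0,0],[0,-0.75,-0.5,0,0,0]]}}

```text
t: 23.22
tool_pos: [0.3285, -0.2504, 0.3688]
orientation: [1.545, 2.732, -0.003]
force: [-0.1, -0.9, 0.2]
opening: 0.0006
gripper_force: 0.0
```

```bash
python3 - <<'E'
from h import *
C=moved([0,-.75,-.5,0,0,0])
t=read_camera("top");c=read_camera("side");np.save("t.npy",t["image"]);np.save("s.npy",c["image"])
g=lambda a,x0,y0:cv2.resize(a["image"][y0:y0+130,x0:x0+100,::-1],None,fx=4,fy=4,interpolation=cv2.INTER_CUBIC)
cv2.imwrite("pics/end1.png",np.hstack([g(c,250,200),g(t,300,190)]))
for n,a,x0,y0,dx in(("s",c,250,200,0),("t",t,300,190,400)):
    for q in(0,.2,.36,.6):
        print(n,q,[((p+.5-[x0,y0])*4+[dx,0]).round().astype(int).tolist() for p in proj(a,world(*CASE,[bar(q)+[0,-97,0],bar(q)+[0,0,0],bar(q)+[0,97,0]]))])
E
```

```text
s 0 [[10, 205], [161, 251], [321, 298]]
s 0.2 [[3, 208], [155, 254], [316, 302]]
s 0.36 [[-3, 212], [150, 259], [312, 307]]
s 0.6 [[-13, 223], [141, 270], [304, 319]]
t 0 [[457, 315], [583, 240], [707, 166]]
t 0.2 [[464, 327], [591, 252], [716, 178]]
t 0.36 [[470, 337], [597, 262], [722, 187]]
t 0.6 [[480, 353], [607, 278], [732, 203]]
```

View pics/end1.png

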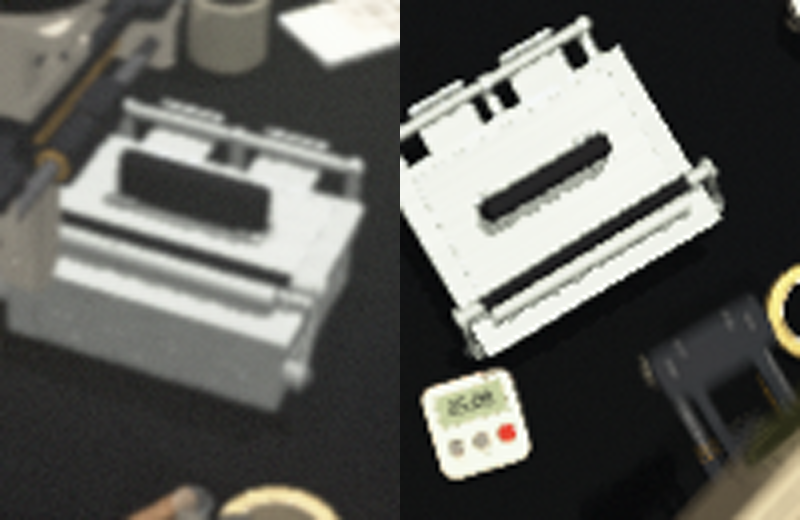

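The bar now lies behind the rib: end caps at (465,315) and (708,168), middle about (583,240), matching q≈0. One numerical check for full home.

```bash
python3 - <<'E'
from h import *
t=read_camera("top");g=t["image"].mean(2).astype(np.float32)
for y in(-60,-30,30,60):
    X=np.arange(20,60,1.);p=proj(t,world(*CASE,np.c_[X,0*X+y,0*X+76.4]))
    v=np.array([cv2.getRectSubPix(g,(1,1),(float(a),float(b)))[0,0] for a,b in p])
    w=np.clip(v.max()*.6-v,0,None)*(X<44);print(y,"bar x %.1f"%((w*X).sum()/w.sum())," ".join(str(int(q)) for q in v[::2]))
E
```

```text
-60 bar x 37.0 241 241 241 241 237 218 121 54 36 30 43 126 209 231 219 175 148 202 236 240
-30 bar x 36.9 241 241 240 241 235 198 100 50 36 29 45 120 213 232 221 182 165 201 228 237
30 bar x 36.4 243 242 242 242 238 165 76 32 35 28 30 150 223 238 228 195 141 182 237 238
60 bar x 36.0 242 241 241 242 225 162 71 37 38 31 65 177 219 236 229 199 167 199 234 238
```

```bash
python3 - <<'E'
from h import *
C=np.load("cmd.npy");s=read_state();print(s["t"],s["tool_pos"],C[:3,3])
push=lambda x,z:TM(*CASE)@tool(np.array([x+17.5,0,z+186])+OFF,0)
A=push(60,100);rows([A],now());rows([push(60,81)],A);rows([push(46,81),push(36,80.5),push(34,80.5)],push(60,81))
E
```

```text
23.375 [ 0.32808443 -0.25059274  0.36681945] [ 0.32955022 -0.24965788  0.36628756]
[0.004, 0.608, 0.403, -0.0, 0.0, -0.002]
[0.0, 0.0, 0.095, 0.0, 0.0, 0.0]
[0.0, 0.07, 0.0, 0.0, 0.0, 0.0]
[0.0, 0.12, 0.003, 0.0, 0.0, 0.0]
[0.0, 0.13, 0.003, 0.0, 0.0, 0.0]
```

Request:
{"name": "arm_command", "arguments": {"increments": [[0,0.2,0.1,0,0,0],[0,0.4,0.2,0,0,0],[0,0.56,0.3,0,0,0],[0,0.605,0.4,0,0,0],[0,0.605,0.4,0,0,0]]}}

```text
t: 24.0
tool_pos: [0.4333, -0.1856, 0.2839]
orientation: [-1.541, -2.731, 0.001]
force: [-1.2, 0.3, -0.6]
opening: 0.0006
gripper_force: 0.0
```

Request:
{"name": "arm_command", "arguments": {"increments": [[0,0,0.03,0,0,0],[0,0,0.07,0,0,0],[0,0,0.097,0,0,0],[0,0.03,0.097,0,0,0],[0,0.06,0.097,0,0,0]]}}

```text
t: 24.62
tool_pos: [0.4436, -0.1811, 0.2665]
orientation: [-1.548, -2.733, 0.001]
force: [-0.3, 0.2, 0.2]
opening: 0.0008
gripper_force: 0.0
```

Request:
{"name": "arm_command", "arguments": {"increments": [[0,0.015,0,0,0,0],[0,0.03,0,0,0,0],[0,0.04,0,0,0,0],[0,0.05,0,0,0,0],[0,0.05,0,0,0,0]]}}

```text
t: 25.25
tool_pos: [0.4519, -0.1759, 0.2662]
orientation: [-1.546, -2.733, 0.002]
force: [-0.7, 0.1, 0.8]
opening: 0.0009
gripper_force: 0.0
```

```bash
python3 - <<'E'
from h import *
s=read_state();print(s["t"],s["tool_pos"],s["force"])
D=np.linalg.inv(TM(*CASE))@now();print((D[:3,3]*1000-OFF-[17.5,0,186]).round(1))
E
```

```text
25.25 [ 0.45187952 -0.17593909  0.26621256] [-0.66664138  0.05718446  0.76636774]
[37.   0.  80.2]
```

Request:
{"name": "arm_command", "arguments": {"increments": [[0,0.01,0,0,0,0],[0,0.015,0,0,0,0],[0,0.02,0,0,0,0],[0,0.025,0,0,0,0],[0,0.025,0,0,0,0]]}}

```text
t: 25.88
tool_pos: [0.4562, -0.1734, 0.2662]
orientation: [-1.547, -2.733, 0.002]
force: [-0.1, -0.0, 0.1]
opening: 0.0007
gripper_force: 0.0
```

Request:
{"name": "arm_command", "arguments": {"increments": [[0,0,0.006,0,0,0],[0,0,0.012,0,0,0],[0,0,0.018,0,0,0],[0,0,0.018,0,0,0],[0,0,0.018,0,0,0]]}}

```text
t: 26.5
tool_pos: [0.4563, -0.1735, 0.265]
orientation: [-1.547, -2.733, 0.002]
force: [-10.5, 4.4, 22.4]
opening: 0.0005
gripper_force: 11.5
```

```bash
python3 - <<'E'
from h import *
s=read_state();print(s["t"],s["tool_pos"],s["force"],s["wrist_torque"])
D=np.linalg.inv(TM(*CASE))@now();print((D[:3,3]*1000-OFF-[17.5,0,186]).round(1))
E
```

```text
26.5 [ 0.45633369 -0.17351215  0.26503579] [-10.54372941   4.39245493  22.44415288] [0.89247203 1.94956027 0.01014995]
[31.9  0.2 79. ]
```

Request:
{"name": "arm_command", "arguments": {"increments": [[0,0,-0.014,0,0,0],[0,0.006,-0.014,0,0,0],[0,0.012,-0.014,0,0,0],[0,0.018,-0.014,0,0,0],[0,0.018,-0.014,0,0,0]]}}

```text
t: 27.12
tool_pos: [0.4592, -0.1716, 0.2653]
orientation: [-1.546, -2.732, 0.002]
force: [-3.0, -1.5, 2.2]
opening: 0.0006
gripper_force: 1.7
```

Request:
{"name": "arm_command", "arguments": {"increments": [[0,0.004,0,0,0,0],[0,0.008,0,0,0,0],[0,0.012,0,0,0,0],[0,0.015,0,0,0,0],[0,0.015,0,0,0,0]]}}

```text
t: 27.75
tool_pos: [0.4618, -0.1699, 0.2654]
orientation: [-1.547, -2.733, 0.001]
force: [-2.4, -0.6, 2.0]
opening: 0.0004
gripper_force: 1.0
```

Request:
{"name": "arm_command", "arguments": {"increments": [[0,0.005,0,0,0,0],[0,0.01,0,0,0,0],[0,0.015,0,0,0,0],[0,0.02,0,0,0,0],[0,0.02,0,0,0,0]]}}

```text
t: 28.38
tool_pos: [0.4641, -0.1687, 0.2653]
orientation: [-1.545, -2.73, 0.007]
force: [-12.5, -5.8, 9.1]
opening: 0.0001
gripper_force: 7.8
```

```bash
python3 - <<'E'
from h import *
s=read_state();F,t=s["force"],s["wrist_torque"];print(s["t"],s["tool_pos"],F,t)
D=np.linalg.inv(TM(*CASE))@now();print("centre",(D[:3,3]*1000-OFF-[0,0,186]).round(1))
E
```

```text
28.375 [ 0.46408303 -0.16872732  0.26526096] [-12.45659651  -5.76675066   9.08408927] [-1.20416963  2.24511863 -0.00510411]
centre [40.3  0.1 79.3]
```

Request:
{"name": "arm_command", "arguments": {"increments": [[0,0.005,0,0,0,0],[0,0.008,0,0,0,0],[0,0.01,0,0,0,0],[0,0.01,0,0,0,0],[0,0.01,0,0,0,0]]}}

```text
t: 29.0
tool_pos: [0.4649, -0.1683, 0.2652]
orientation: [-1.545, -2.728, 0.011]
force: [-19.3, -9.4, 12.7]
opening: 0.0006
gripper_force: 12.3
```

Request:
{"name": "arm_command", "arguments": {"increments": [[0,-0.05,0,0,0,0],[0,-0.12,-0.02,0,0,0],[0,-0.25,-0.2,0,0,0],[0,-0.5,-0.4,0,0,0],[0,-0.75,-0.5,0,0,0]]}}

```text
t: 29.62
tool_pos: [0.3375, -0.2447, 0.3681]
orientation: [1.544, 2.733, -0.002]
force: [0.7, -0.5, -0.8]
opening: 0.0005
gripper_force: 0.0
```

```bash
python3 - <<'E'
from h import *
s=read_state();print(s["t"],s["force"])
t=read_camera("top");g=t["image"].mean(2).astype(np.float32)
for y in(-60,-30,30,60):
    X=np.arange(20,60,1.);p=proj(t,world(*CASE,np.c_[X,0*X+y,0*X+76.4]))
    v=np.array([cv2.getRectSubPix(g,(1,1),(float(a),float(b)))[0,0] for a,b in p])
    w=np.clip(v.max()*.6-v,0,None)*(X<44);print(y,"bar x %.1f"%((w*X).sum()/w.sum())," ".join(str(int(q)) for q in v[::2]))
E
```

```text
29.625 [ 0.70690495 -0.54837052 -0.83990474]
-60 bar x 34.1 241 241 240 216 146 55 41 33 33 69 127 194 224 232 219 176 148 202 236 240
-30 bar x 33.6 241 241 237 216 129 57 38 29 32 87 157 203 226 232 221 182 165 201 228 237
30 bar x 33.2 243 242 235 167 70 40 36 29 37 81 123 187 226 238 228 195 140 181 237 239
60 bar x 32.9 242 241 236 167 79 33 34 30 31 101 135 187 220 236 229 199 167 199 235 238
```

The second push moved the bar from x≈36.5 to 33.4 mm, and home is 33.5. The lid hasn't moved, so I'm handing in.

```bash
python3 -c "
from plant import *
print(close_job())"
```

```text
the job is handed in; nothing more can be done
None
```

The case is closed and the job handed in at about 30 s: the lid is hooked under the rail and flush, and the bail measures home behind the rib (33.4 mm against 33.5 mm). I did not deliberately touch anything else on the bench, though I didn't check the other items individually at the end.

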